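Clear the printer's build plate

ROBOT

A 7-joint arm with a two-finger parallel gripper is mounted at the origin on the work surface. World frame = base frame: x ahead of the robot, y to its left, z up, the work surface at z = 0. Lengths are in m, angles in rad, forces in N, time in s.
With the tool pointing down it reaches from about 0.35 to 0.9 m from the base axis. Payload 8.1 kg.
Tool frame: the origin (TCP) lies at the centre of the arm's flange, where the gripper is bolted on; the fingertips stand 178 mm ahead of it and the grasp point (between the pads) lies 159 mm ahead of it; x points along the fingers, z is the direction in which the jaws open and shut, and the axes are right-handed (so a half turn about x gives the same grasp; the last joint's range is limited). The gripper opens to 92 mm and grips with 3 to 60 N. Pads are 19 mm wide; open, the fingers measure 130 mm over their backs; the gripper's body (75 mm by 190 mm) begins 47 mm behind the grasp point.
Start: joints at [-1.277, 0.434, 0.025, 1.573, -0.012, 1.134, -0.075], TCP at [0.242, 0.576, 0.405] pointing down, gripper open.
Joint ranges: [-2.62, 2.62], [-0.44, 2.09], [-1.27, 1.32], [0.08, 2.57], [-1.32, 4.46], [0.12, 2], [-2.74, 2.74]. Speed limits (rad/s): [2.22, 2.22, 3.01, 3.01, 3.14, 3.14, 3.14].

INTERFACE

Orientations are given as a rotation vector (axis times angle).
In Python, from cell import arm, get_image, search_frame, pinpoint gives the robot as it stands.
- The arm moves only by the tool arm_command, never from a script. Its argument "motion" is a list of rows, each a list of 7 numbers: the finger opening in mm, from 0 to 91.8, then the shift along the tool's x, y, z in mm, then the turn, a rotation vector about the tool's x, y, z in degrees. In form: [[fingers, x, y, z, ax, ay, az], ...]. A call has 1 to 5 rows; each row shifts and turns the commanded pose from where the row before left it, along the tool's axes as they then stand; what a row does not reach is not made up. A row lasts 1/8 s, in which the tool goes at most 62.5 mm and 10.7 degrees, less where a joint would pass 70% of its speed; a pose out of reach is approached as far as the arm can. A call with a gripper value outside its range is refused whole. The fingers move at their own pace and stop on an object; "newtons" is the grip in N (left out, the last holds). Time passes only in rows, so rows that do not move let the fingers close. It gives the time, the measured TCP pose, the force and the opening at its end, in the units of the state.
- arm.observe(): the state, without advancing time (a new reading comes with each control period).
- get_image(name): name is "side" or "top" or "wrist"; returns a dict with "frame" (384x512x3 uint8, red, green, blue), "range_z" (384x512 float32, m along the optical axis (not along the pixel's ray), 0 where there is no reading), "K" (3x3 intrinsics, pixels), "origin" and "rotation" of the camera in the world; the wrist camera has in their place "tool_from_camera" (4x4, takes a point from camera to tool coordinates, whose origin is the TCP and whose axes are the tool frame's). Camera axes: x right, y down, z forward; pixel columns grow to the right and rows downward; lengths in m; the calibration is good to about 2 mm. A picture is of the moment at which its call begins: read the wrist's pose just before it.
- arm.sign_off(): hands the job in, once; it reports no verdict.
Trained networks look in the newest picture that a camera, given by its name, has taken for a name from the list of things; names that differ only in an ending like _2 or _b are one class to them, and where a whole thing is asked for, a point or a joint stands for the part that bears it (a point fixed in the world has none). Each returns a list of dicts, best first, with "p" (0 to 1); they miss things now and then, are a little off and sometimes report something else, mostly with a low value. They report only what shows in the picture. A call takes as long as a camera call.
- search_frame(camera, target): "point" ([x, y, z] in m, in world coordinates, good to about 4 mm: the middle of the surface that is visible of it).
- pinpoint(camera, target): "point" ([x, y, z] in m, in world coordinates, good to about 4 mm: a listed point, or the origin of a listed thing).
The state is a dict: "clock": time; "joints": joint angles; "dq": joint speeds; "joint_efforts": joint torques, N m; "position": TCP position; "ee_rot": TCP orientation; "force": force on the tool from outside, world axes, zero at the start; "ft_torque": the same for the moment, N m; "width": opening from 0.0 (shut) to 1.0 (fully open).
Only numpy, scipy, OpenCV 4.12 (cv2) and the standard library are available. Lean on these libraries where they do the work, as an engineer would, in place of code of your own. Each camera call takes 0.05 s, during which the arm holds its last target. There are 200 camera calls.

TASK

Get the 3D printer's build plate ready for unloading: sweep the four yellow scraps along the plate and off its side edge so that they drop into the grey scrap tray. Push them with your fingers, without picking them up, and leave the red bracket and the blue gear standing where they are on the plate. Go easy on the plate and the printer, and do not shift the tools and supplies on the desk.

Things in the scene. Friction and masses are not known exactly. Their poses are not given: they have to be found in the camera images.
- printer: Black open-frame 3D printer, fixed. Origin on the desk under the centre of its build plate; +x points from the plate to the gantry (away from the robot, within 0.2 rad), z up. Gantry uprights at x = 210 to 250, y = +-190 mm (22 mm wide), 552 mm high. Cross beam and print head are parked high: nothing over the plate is lower than 380 mm above the desk; the head reaches forward to x = 165 mm.
- plate (a point): Centre of the top face of the dark steel build plate, axes as the printer's. The plate is a flat fixed square of 256 x 256 mm (edges 128 mm from the centre), its top 80 mm above the desk; it overhangs the 130 mm wide base on both sides (y). The scraps slide easily on it and twist aside when pushed off-centre; all are at least 26 mm across, and start at least 90 mm apart.
- scrap_tray: Empty grey open tray, fixed, 280 (x) x 130 (y) x 55 mm high, 4 mm walls, origin under its centre on the desk, axes parallel to the printer's. It stands along the plate's left or right edge (+y or -y side), one long wall tucked under the overhanging plate, so whatever is pushed off that edge falls in; rim 25 mm below the plate's top.
- parts_tray: Green open tray of the same size, fixed, along the opposite edge, with finished parts in it; no scraps belong in it. Origin under its centre on the desk.
- scrap_support_c (a point): Yellow plastic scrap lying loose on the build plate, 8 to 18 g, 32 x 26 x 14 mm, a ribbed block of support material. Point at its centre, 7 mm above the plate.
- scrap_purge_c (a point): Yellow plastic scrap lying loose on the build plate, 8 to 18 g, 26 x 26 x 16 mm, a hollow square purge-tower stump. Point at its centre, 8 mm above the plate.
- scrap_bracket_half_c (a point): Yellow plastic scrap lying loose on the build plate, 8 to 18 g, 34 x 28 x 14 mm, an L-shaped half of a broken bracket. Point at the centre of its outline, 7 mm above the plate.
- scrap_gear_stub_c (a point): Yellow plastic scrap lying loose on the build plate, 8 to 18 g, 33 mm across, 12 mm high, a toothed disc of a failed gear. Point at its centre, 6 mm above the plate.
- red_bracket: Finished red L-bracket standing loose on the plate, base 36 x 30 mm, 44 mm high, 35 g. Origin at the centre of its underside. It and the blue gear stand near the plate's middle line across, between a nearer and a farther row of scraps.
- blue_gear: Finished blue gear with a hub, 39 mm across, 36 mm high, 35 g, standing loose on the plate. Origin at the centre of its underside.
- scraper: Orange-handled spatula, about 200 mm, lying flat on the desk to the right of the printer.
- cutters: Blue-handled side cutters, 130 mm, lying flat on the desk to the left of the printer.
- alcohol: White bottle, 60 mm diameter, 160 mm high, standing on the desk to the right.
- glue_stick: Blue glue stick, 28 mm diameter, 95 mm high, standing on the desk to the left.
- spool: Spool of yellow filament, 200 mm diameter, 66 mm thick, lying flat on the desk to the left.

How it is judged:
At the end, for the whole second after the job is handed in: All four yellow scraps lie inside the scrap tray, below its rim; the red bracket and the blue gear stand upright on the plate within 12 mm of where they were; the scraper, cutters, bottle, glue stick and spool are within 30 mm of where they were (x of scrap_support_c in the frame of scrap_tray between -0.138 and 0.138 m and y of scrap_support_c in the frame of scrap_tray between -0.063 and 0.063 m and z of each of scrap_support_c, scrap_purge_c, scrap_bracket_half_c, scrap_gear_stub_c in the frame of scrap_tray below 0.055 m and x of scrap_purge_c in the frame of scrap_tray between -0.138 and 0.138 m and y of scrap_purge_c in the frame of scrap_tray between -0.063 and 0.063 m and x of scrap_bracket_half_c in the frame of scrap_tray between -0.138 and 0.138 m and y of scrap_bracket_half_c in the frame of scrap_tray between -0.063 and 0.063 m and x of scrap_gear_stub_c in the frame of scrap_tray between -0.138 and 0.138 m and y of scrap_gear_stub_c in the frame of scrap_tray between -0.063 and 0.063 m and distance of each of red_bracket, blue_gear from where it was at the start of the episode below 0.012 m and angle between each of red_bracket, blue_gear's own z axis and vertical below 0.2 rad and distance of each of scraper, cutters, alcohol, glue_stick, spool from where it was at the start of the episode below 0.03 m); the robot touches nothing.
It fails at once if a scrap is picked up: its centre rises more than 35 mm above the plate, or it is carried out through the air, more than 37 mm past a side edge of the plate and still above its level (z of any of scrap_support_c, scrap_purge_c, scrap_bracket_half_c, scrap_gear_stub_c in the frame of plate above 0.035 m or (y of scrap_support_c in the frame of plate above 0.165 m and z of scrap_support_c in the frame of plate above 0.004 m) or (y of scrap_support_c in the frame of plate below -0.165 m and z of scrap_support_c in the frame of plate above 0.004 m) or (y of scrap_purge_c in the frame of plate above 0.165 m and z of scrap_purge_c in the frame of plate above 0.004 m) or (y of scrap_purge_c in the frame of plate below -0.165 m and z of scrap_purge_c in the frame of plate above 0.004 m) or (y of scrap_bracket_half_c in the frame of plate above 0.165 m and z of scrap_bracket_half_c in the frame of plate above 0.004 m) or (y of scrap_bracket_half_c in the frame of plate below -0.165 m and z of scrap_bracket_half_c in the frame of plate above 0.004 m) or (y of scrap_gear_stub_c in the frame of plate above 0.165 m and z of scrap_gear_stub_c in the frame of plate above 0.004 m) or (y of scrap_gear_stub_c in the frame of plate below -0.165 m and z of scrap_gear_stub_c in the frame of plate above 0.004 m)).
It fails at once if the red bracket or the blue gear is shifted more than 12 mm or tipped by more than 0.2 rad (not (distance of each of red_bracket, blue_gear from where it was at the start of the episode below 0.012 m and angle between each of red_bracket, blue_gear's own z axis and vertical below 0.2 rad)).
It fails at once if a tool or supply on the desk is shifted more than 30 mm (not (distance of each of scraper, cutters, alcohol, glue_stick, spool from where it was at the start of the episode below 0.03 m)).
It fails at once if the robot presses or knocks on the build plate or the printer with more than 30 N (contact force between any of the fingers, the arm and printer above 30 N).
It also fails if it takes over 59 s, if anything falls off the work surface, if the arm or the gripper's body presses on something with over 40 N, if the wrist force passes 120 N, or if a joint passes its speed limit or range.

## Working session

There is one attempt and no reset: what is moved stays moved. The work goes in short steps, Python scripts to look and compute and a tool call to move; the robot and the scene stay as the last step left them, time stands still between calls to the robot, and variables do not carry over. Pictures are saved under pics/ and viewed, about 8 in all and at most 12, crops included, and the job is handed in when it is done.

Besides the shell and the picture viewer there is one more tool, called after ">>>" as name(argument=value, ...), one argument or row to a line, values as JSON. arm_command: Moves the arm, as the interface text tells. Its arguments: {"type":"object","properties":{"motion":{"type":"array"},"newtons":{"type":"number"}},"required":["motion"]}

```bash
mkdir -p pics; cat > h.py <<'E'
from cell import arm, get_image, search_frame, pinpoint
import numpy as np, cv2
def save(cam,fn):
    im=get_image(cam); cv2.imwrite('pics/'+fn,im['frame'][:,:,::-1]); return im
E
python3 - <<'E'
from h import *
s=arm.observe(); print(s)
for c in ('top','side'):
    im=save(c,c+'0.png'); print(c,im['origin'],im['rotation'].round(2).tolist())
    for t in ['plate','printer','scrap_tray','parts_tray','scrap_support_c','scrap_purge_c','scrap_bracket_half_c','scrap_gear_stub_c','red_bracket','blue_gear','scraper','cutters','alcohol','glue_stick','spool']:
        print(t,[(np.round(d['point'],3).tolist(),round(d['p'],2)) for d in pinpoint(c,t)[:2]])
E
```

```text
{'clock': 0.0, 'joints': array([-1.27659681,  0.43518702,  0.02494279,  1.57408147, -0.01163596,
        1.1340291 , -0.075108  ]), 'dq': array([ 0.00121868,  0.00142087, -0.00060273, -0.0008752 ,  0.00074679,
        0.0011111 ,  0.00057265]), 'joint_efforts': array([-1.39799700e-03, -6.67866755e+01,  9.84391160e-01, -3.14473557e+01,
       -6.05462515e-02,  4.29730152e-02,  1.80437232e-04]), 'position': array([0.2414605 , 0.57621465, 0.40397279]), 'ee_rot': array([-0.91302897,  1.37248291,  0.91147702]), 'force': array([-2.04334919,  0.40550615,  0.74381046]), 'ft_torque': array([ 0.02163927, -0.03404967,  0.01270126]), 'width': 0.9976356636254864}
top [0.39408162 0.03776697 1.74665377] [-2.2, 2.16, -0.1]
plate [([0.599, -0.486, -0.003], 0.19)]
printer [([0.54, -0.034, 0.002], 0.76)]
scrap_tray [([0.52, -0.203, 0.002], 0.81)]
parts_tray [([0.535, 0.133, 0.002], 0.73), ([0.451, -0.425, 0.001], 0.47)]
scrap_support_c [([0.567, 0.538, 0.004], 0.63), ([0.616, -0.119, 0.089], 0.37)]
scrap_purge_c [([0.626, 0.048, 0.088], 0.44), ([0.532, 0.032, 0.074], 0.22)]
scrap_bracket_half_c [([0.44
[... 683 characters left out ...]
]
scrap_tray [([0.522, -0.202, -0.005], 0.95)]
parts_tray [([0.538, 0.142, -0.0], 0.64)]
scrap_support_c [([0.532, 0.139, 0.002], 0.63), ([0.618, -0.114, 0.092], 0.5)]
scrap_purge_c [([0.625, 0.049, 0.088], 0.59)]
scrap_bracket_half_c [([0.448, 0.032, 0.09], 0.42)]
scrap_gear_stub_c [([0.456, -0.1, 0.086], 0.64)]
red_bracket [([0.525, -0.095, 0.079], 0.64)]
blue_gear [([0.535, -0.035, 0.08], 0.63), ([0.535, 0.033, 0.084], 0.52)]
scraper [([0.454, -0.43, -0.004], 0.56)]
cutters [([0.452, 0.407, -0.003], 0.85)]
alcohol [([0.594, -0.489, 0.003], 0.62), ([0.622, 0.049, 0.087], 0.21)]
glue_stick [([0.602, 0.385, -0.001], 0.75), ([0.536, 0.141, 0.001], 0.61)]
spool [([0.564, 0.544, -0.003], 0.83)]
```

```bash
python3 - <<'E'
from h import *
im=get_image('top'); K,o,R=im['K'],im['origin'],cv2.Rodrigues(np.array(im['rotation']))[0] if np.array(im['rotation']).size==3 else np.array(im['rotation'])
z=im['range_z']; v,u=np.mgrid[:384,:512]
P=np.stack([(u-K[0,2])/K[0,0]*z,(v-K[1,2])/K[1,1]*z,z],-1)@R.T+o
m=(z>0)&(abs(P[...,2]-.08)<.006)&(abs(P[...,0]-.54)<.2)&(abs(P[...,1]+.035)<.2)
m=cv2.morphologyEx(m.astype(np.uint8),cv2.MORPH_OPEN,np.ones((5,5)))
r=cv2.minAreaRect(P[m>0][:,:2].astype(np.float32)*1000); print(r)
f=im['frame']; hsv=cv2.cvtColor(f,cv2.COLOR_RGB2HSV)
for nm,lo,hi in (('yel',18,35),('red',0,8),('blue',100,125)):
    mm=(hsv[...,0]>=lo)&(hsv[...,0]<=hi)&(hsv[...,1]>110)&(P[...,2]>.083)&(P[...,2]<.14)&(abs(P[...,0]-.54)<.15)&(abs(P[...,1]+.035)<.15)
    n,l,st,c=cv2.connectedComponentsWithStats(mm.astype(np.uint8))
    for i in range(1,n):
        if st[i,4]>12: q=P[l==i]; print(nm,st[i,4],np.median(q,0).round(3),q.min(0).round(3),q.max(0).round(3))
us,vs=np.where(m.any(0))[0],np.where(m.any(1))[0]
print(us.min(),us.max(),vs.min(),vs.max())
c=f[max(0,vs.min()-60):vs.max()+60,max(0,us.min()-90):us.max()+90]
cv2.imwrite('pics/top1.png',cv2.resize(c,None,fx=2.4,fy=2.4)[:600,:800,::-1])
E
```

```text
((543.8554077148438, -34.505523681640625), (250.8527374267578, 245.59054565429688), 88.13677215576172)
yel 54 [0.623 0.047 0.092] [0.61  0.032 0.084] [0.638 0.058 0.103]
yel 51 [ 0.617 -0.118  0.091] [ 0.601 -0.135  0.083] [ 0.633 -0.099  0.101]
yel 50 [0.446 0.028 0.093] [0.426 0.011 0.084] [0.466 0.04  0.101]
yel 55 [ 0.457 -0.101  0.093] [ 0.44  -0.116  0.083] [ 0.469 -0.087  0.1  ]
red 84 [ 0.523 -0.093  0.09 ] [ 0.502 -0.108  0.083] [ 0.542 -0.075  0.13 ]
blue 76 [0.531 0.032 0.097] [0.516 0.016 0.083] [0.55  0.049 0.126]
233 303 157 225
```

View pics/top1.png

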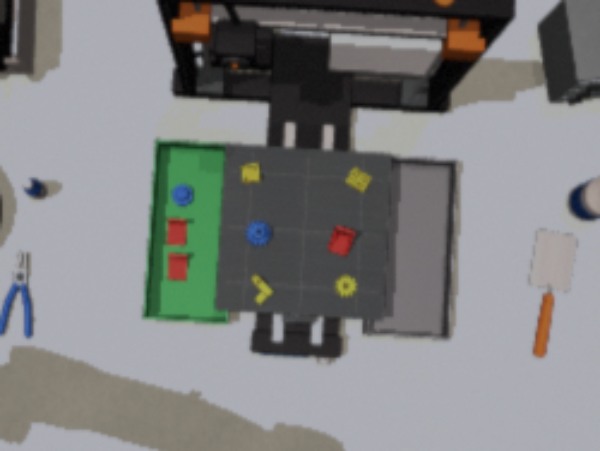

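View pics/side0.png

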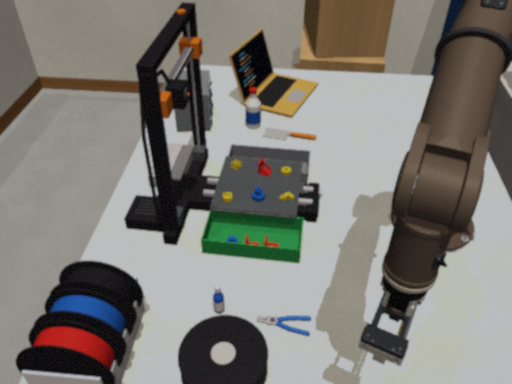

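```bash
cat >> h.py <<'E'
from scipy.spatial.transform import Rotation as Ro
def st():
    s=arm.observe(); R=Ro.from_rotvec(s['ee_rot']); print('t',round(s['clock'],2),'p',s['position'].round(4),'F',s['force'].round(1),'w',round(s['width'],3),'q',s['joints'].round(2)); return s,R
def to(p,yaw=-0.04,flip=1):
    s,R=st()
    zt=flip*np.array([np.cos(yaw),np.sin(yaw),0]); xt=np.array([0,0,-1.]); yt=np.cross(zt,xt)
    D=R.inv()*Ro.from_matrix(np.c_[xt,yt,zt]); 
    print('rotvec deg',np.degrees(D.as_rotvec()).round(1),'shift now-tool',(R.inv().apply(np.array(p)-s['position'])*1000).round(1), 'shift target-tool',(np.c_[xt,yt,zt].T@(np.array(p)-s['position'])*1000).round(1))
E
python3 - <<'E'
from h import *
s,R=st(); print(R.as_matrix().round(3)); to([.618,-.07,.35]); to([.618,-.07,.35],flip=-1)
E
```

```text
t 1.65 p [0.2416 0.5764 0.4047] F [ 0.2  0.2 -0. ] w 1.001 q [-1.28  0.43  0.03  1.57 -0.01  1.13 -0.08]
[[ 0.    -0.922  0.387]
 [ 0.     0.387  0.922]
 [-1.    -0.     0.   ]]
t 1.65 p [0.2416 0.5764 0.4047] F [ 0.2  0.2 -0. ] w 1.001 q [-1.28  0.43  0.03  1.57 -0.01  1.13 -0.08]
rotvec deg [69.6  0.   0. ] shift now-tool [  54.7 -597.  -450.7] shift target-tool [  54.7 -630.9  402. ]
t 1.65 p [0.2416 0.5764 0.4047] F [ 0.2  0.2 -0. ] w 1.001 q [-1.28  0.43  0.03  1.57 -0.01  1.13 -0.08]
rotvec deg [-110.4   -0.     0. ] shift now-tool [  54.7 -597.  -450.7] shift target-tool [  54.7  630.9 -402. ]
```

>>> arm_command(
  motion=[
    [12, 0, 0, 0, 10, 0, 0],
    [12, 0, 0, 0, 10, 0, 0],
    [12, 0, 0, 0, 10, 0, 0],
    [12, 0, 0, 0, 10, 0, 0],
    [12, 0, 0, 0, 10, 0, 0],
  ],
)

```text
clock: 2.28
position: [0.2415, 0.5764, 0.4048]
ee_rot: [-0.232, 1.558, 0.232]
force: [0.2, 1.0, 0.3]
width: 0.499
```

>>> arm_command(
  motion=[
    [12, 0, 0, 0, 10, 0, 0],
    [12, 0, 0, 0, 9.6, 0, 0],
    [12, 4, -45, 29, 0, 0, 0],
    [12, 4, -45, 29, 0, 0, 0],
    [12, 4, -45, 29, 0, 0, 0],
  ],
)

```text
clock: 2.9
position: [0.3236, 0.4366, 0.3927]
ee_rot: [0.032, 1.57, -0.031]
force: [0.4, 0.3, -0.3]
width: 0.133
```

>>> arm_command(
  motion=[
    [12, 4, -45, 29, 0, 0, 0],
    [12, 4, -45, 29, 0, 0, 0],
    [12, 4, -45, 29, 0, 0, 0],
    [12, 4, -45, 29, 0, 0, 0],
    [12, 4, -45, 29, 0, 0, 0],
  ],
)

```text
clock: 3.52
position: [0.4594, 0.2058, 0.3729]
ee_rot: [0.032, 1.57, -0.031]
force: [-0.0, -0.1, 0.0]
width: 0.128
```

>>> arm_command(
  motion=[
    [12, 4, -45, 29, 0, 0, 0],
    [12, 4, -45, 29, 0, 0, 0],
    [12, 4, -45, 29, 0, 0, 0],
    [12, 4, -45, 29, 0, 0, 0],
    [12, 0, 0, 0, 0, 0, 0],
  ],
)

```text
clock: 4.15
position: [0.5684, 0.0179, 0.3568]
ee_rot: [0.036, 1.569, -0.04]
force: [-0.9, 1.3, 0.4]
width: 0.129
```

```bash
python3 - <<'E'
from h import *
to([.619,-.07,.264])
for t in ['scrap_support_c','red_bracket','scrap_purge_c']:
    print(t,[(np.round(d['point'],3).tolist(),round(d['p'],2)) for d in pinpoint('side',t)[:2]])
save('wrist','w1.png')
E
```

```text
t 4.15 p [0.5684 0.0179 0.3568] F [-0.9  1.3  0.4] w 0.129 q [-0.49  0.41  0.5   1.81 -0.23  0.98  0.05]
rotvec deg [-0.5  0.1  0.1] shift now-tool [ 93.1 -85.1  54.6] shift target-tool [ 92.8 -85.8  54. ]
scrap_support_c [([0.532, 0.139, 0.002], 0.63), ([0.618, -0.114, 0.092], 0.5)]
red_bracket [([0.525, -0.095, 0.079], 0.64)]
scrap_purge_c [([0.625, 0.049, 0.088], 0.59)]
```

View pics/w1.png

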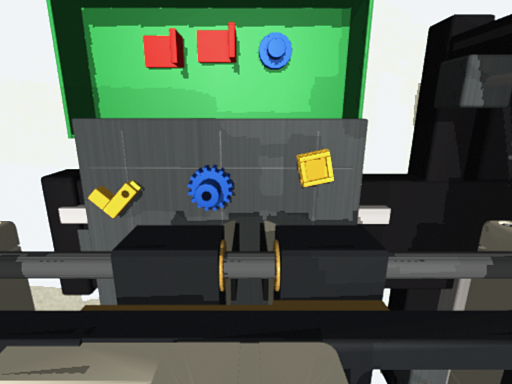

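>>> arm_command(
  motion=[
    [12, 0, -43, 28, 0, 0, 0],
    [12, 0, -43, 27, 0, 0, 0],
    [12, 30, 0, 0, 0, 0, 0],
    [12, 30, 0, 0, 0, 0, 0],
    [12, 0, 0, 0, 0, 0, 0],
  ],
)

```text
clock: 4.97
position: [0.6177, -0.0636, 0.2949]
ee_rot: [0.031, 1.575, -0.03]
force: [1.0, 0.3, -0.4]
width: 0.135
```

```bash
python3 - <<'E'
from h import *
to([.619,-.07,.265])
im=save('wrist','w2.png')
E
```

```text
t 4.97 p [ 0.6177 -0.0636  0.2949] F [ 1.   0.3 -0.4] w 0.135 q [-0.3   0.56  0.47  1.73 -0.31  0.92  0.26]
rotvec deg [ 0.1 -0.3 -0. ] shift now-tool [29.9 -6.4  1.6] shift target-tool [29.9 -6.4  1.5]
```

View pics/w2.png

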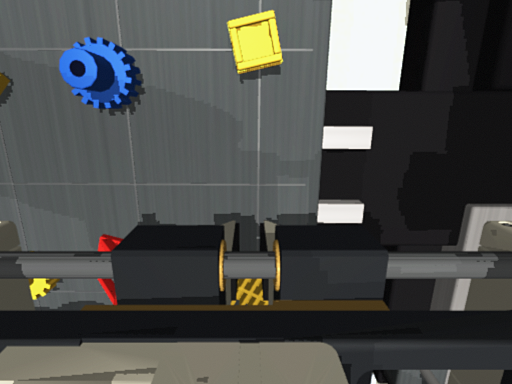

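>>> arm_command(
  motion=[
    [12, 15, -3, 1, 0, 0, 0],
    [12, 9, 0, 0, 0, 0, 0],
    [12, 5, 0, 0, 0, 0, 0],
    [12, 0, 0, 0, 0, 0, 0],
  ],
)

```text
clock: 5.52
position: [0.6195, -0.0685, 0.2674]
ee_rot: [0.032, 1.571, -0.032]
force: [0.2, -0.1, -0.9]
width: 0.133
```

>>> arm_command(
  motion=[
    [12, 0, -8, 0, 0, 0, 0],
    [12, 0, -12, 0, 0, 0, 0],
    [12, 0, -12, 0, 0, 0, 0],
    [12, 0, -12, 0, 0, 0, 0],
    [12, 0, -12, 0, 0, 0, 0],
  ],
)

```text
clock: 6.15
position: [0.6172, -0.1256, 0.2678]
ee_rot: [0.032, 1.57, -0.032]
force: [-0.2, 0.6, -0.1]
width: 0.134
```

>>> arm_command(
  motion=[
    [12, 0, -12, 0, 0, 0, 0],
    [12, 0, -12, 0, 0, 0, 0],
    [12, 0, -12, 0, 0, 0, 0],
    [12, 0, -8, 0, 0, 0, 0],
    [12, 0, 0, 0, 0, 0, 0],
  ],
)

```text
clock: 6.78
position: [0.6153, -0.1693, 0.2677]
ee_rot: [0.033, 1.571, -0.033]
force: [-0.6, 0.6, 0.5]
width: 0.131
```

```bash
python3 - <<'E'
from h import *
st(); save('wrist','w3.png')
f=save('side','s3.png')['frame']; cv2.imwrite('pics/s3c.png',cv2.resize(f[130:270,190:340],None,fx=4,fy=4)[:,:,::-1])
for t in ['scrap_support_c','red_bracket']:
    print(t,[(np.round(d['point'],3).tolist(),round(d['p'],2)) for d in pinpoint('side',t)[:2]])
E
```

```text
t 6.78 p [ 0.6153 -0.1693  0.2677] F [-0.6  0.6  0.5] w 0.131 q [-0.11  0.62  0.45  1.71 -0.33  0.89  0.44]
scrap_support_c []
red_bracket [([0.522, -0.092, 0.081], 0.57), ([0.448, 0.031, 0.086], 0.26)]
```

View pics/s3c.png

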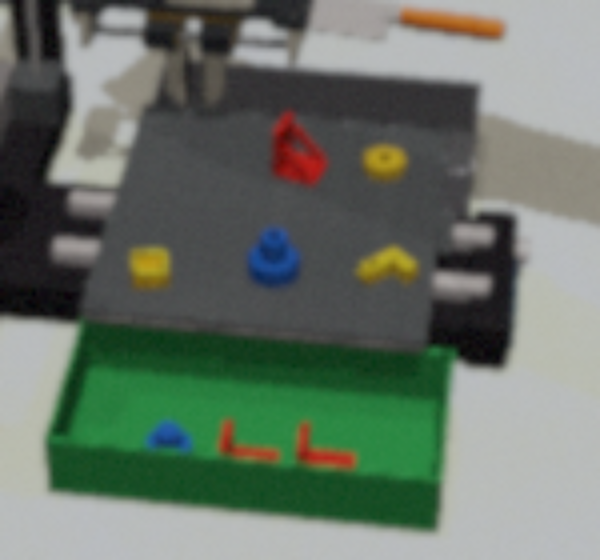

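>>> arm_command(
  motion=[
    [12, -20, 0, 0, 0, 0, 0],
    [12, -20, 20, 0, 0, 0, 0],
    [12, 0, 45, 0, 0, 0, 0],
    [12, 0, 45, 0, 0, 0, 0],
    [12, 0, 45, 0, 0, 0, 0],
  ],
)

```text
clock: 7.6
position: [0.6217, -0.0115, 0.3079]
ee_rot: [0.032, 1.57, -0.031]
force: [0.4, -0.9, -0.2]
width: 0.131
```

>>> arm_command(
  motion=[
    [12, 0, 45, 0, 0, 0, 0],
    [12, 0, 40, 0, 0, 0, 0],
    [12, 0, 18, 0, 0, 0, 0],
    [12, 0, 0, 0, 0, 0, 0],
  ],
)

```text
clock: 8.1
position: [0.6259, 0.0905, 0.3076]
ee_rot: [0.03, 1.571, -0.03]
force: [0.1, -0.8, -0.4]
width: 0.13
```

```bash
python3 - <<'E'
from h import *
to([.625,.088,.266])
f=save('top','t3.png')['frame']
for t in ['scrap_support_c','scrap_gear_stub_c']:
    for c in ('top',): print(t,[(np.round(d['point'],3).tolist(),round(d['p'],2)) for d in pinpoint(c,t)[:3]])
cv2.imwrite('pics/t3c.png',cv2.resize(f[130:250,200:340],None,fx=4,fy=4)[:,:,::-1])
E
```

```text
t 8.1 p [0.6259 0.0905 0.3076] F [ 0.1 -0.8 -0.4] w 0.13 q [-0.54  0.56  0.47  1.69 -0.3   0.95  0.  ]
rotvec deg [ 0.1 -0.  -0. ] shift now-tool [41.6 -2.6 -0.8] shift target-tool [41.6 -2.6 -0.8]
scrap_support_c [([0.613, -0.2, 0.014], 0.55), ([0.522, -0.095, 0.076], 0.32)]
scrap_gear_stub_c [([0.46, -0.101, 0.082], 0.6)]
```

View pics/t3c.png

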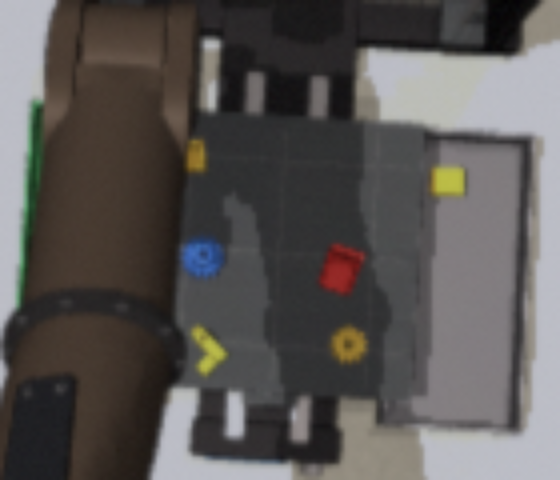

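>>> arm_command(
  motion=[
    [12, 20, 0, -1, 0, 0, 0],
    [12, 14, 0, 0, 0, 0, 0],
    [12, 6, 0, 0, 0, 0, 0],
    [12, 0, 0, 0, 0, 0, 0],
    [12, 0, -6, 0, 0, 0, 0],
  ],
)

```text
clock: 8.88
position: [0.625, 0.0836, 0.2682]
ee_rot: [0.032, 1.57, -0.031]
force: [0.2, 0.1, 0.0]
width: 0.132
```

>>> arm_command(
  motion=[
    [12, 0, -12, 0, 0, 0, 0],
    [12, 0, -12, 0, 0, 0, 0],
    [12, 0, -14, 0, 0, 0, 0],
    [12, 0, -14, 0, 0, 0, 0],
    [12, 0, -14, 0, 0, 0, 0],
  ],
)

```text
clock: 9.5
position: [0.622, 0.0162, 0.2678]
ee_rot: [0.032, 1.57, -0.032]
force: [-0.2, -0.5, 1.0]
width: 0.128
```

>>> arm_command(
  motion=[
    [12, 0, -14, 0, 0, 0, 0],
    [12, 0, -14, 0, 0, 0, 0],
    [12, 0, -14, 0, 0, 0, 0],
    [12, 0, -14, 0, 0, 0, 0],
    [12, 0, -14, 0, 0, 0, 0],
  ],
)

```text
clock: 10.12
position: [0.6192, -0.0535, 0.2677]
ee_rot: [0.032, 1.571, -0.032]
force: [-0.3, 0.3, -0.0]
width: 0.13
```

```bash
python3 - <<'E'
from h import *
st(); save('side','s4.png')
for t in ['scrap_purge_c','red_bracket','blue_gear']:
    print(t,[(np.round(d['point'],3).tolist(),round(d['p'],2)) for d in pinpoint('side',t)[:3]])
E
```

```text
t 10.12 p [ 0.6192 -0.0535  0.2677] F [-0.3  0.3 -0. ] w 0.13 q [-0.29  0.59  0.44  1.76 -0.32  0.86  0.25]
scrap_purge_c [([0.538, -0.035, 0.081], 0.54), ([0.616, -0.077, 0.089], 0.52)]
red_bracket [([0.524, -0.093, 0.078], 0.48)]
blue_gear [([0.532, 0.034, 0.083], 0.55)]
```

Purge stump is centred ahead of the fingers (0.616, -0.077); continue.

>>> arm_command(
  motion=[
    [12, 0, -14, 0, 0, 0, 0],
    [12, 0, -14, 0, 0, 0, 0],
    [12, 0, -14, 0, 0, 0, 0],
    [12, 0, -12, 0, 0, 0, 0],
    [12, 0, -12, 0, 0, 0, 0],
  ],
)

```text
clock: 10.95
position: [0.6165, -0.1194, 0.2677]
ee_rot: [0.032, 1.571, -0.032]
force: [0.3, 0.6, 0.0]
width: 0.132
```

>>> arm_command(
  motion=[
    [12, 0, -12, 0, 0, 0, 0],
    [12, 0, -12, 0, 0, 0, 0],
    [12, 0, -12, 0, 0, 0, 0],
    [12, 0, -12, 0, 0, 0, 0],
    [12, 0, -6, 0, 0, 0, 0],
  ],
)

```text
clock: 11.58
position: [0.6141, -0.1736, 0.2677]
ee_rot: [0.033, 1.571, -0.033]
force: [-0.7, 0.1, -0.3]
width: 0.131
```

>>> arm_command(
  motion=[
    [12, 0, 0, 0, 0, 0, 0],
    [12, -30, 0, 0, 0, 0, 0],
    [12, -30, 0, 0, 0, 0, 0],
    [12, 0, 0, -30, 0, 0, 0],
    [12, 0, 0, -40, 0, 0, 0],
  ],
)

```text
clock: 12.2
position: [0.5443, -0.1687, 0.3279]
ee_rot: [0.031, 1.569, -0.031]
force: [-0.2, 0.1, 0.2]
width: 0.132
```

>>> arm_command(
  motion=[
    [12, 0, 20, -40, 0, 0, 0],
    [12, 0, 40, -30, 0, 0, 0],
    [12, 0, 40, -10, 0, 0, 0],
    [12, 0, 0, 0, 0, 0, 0],
  ],
)

```text
clock: 12.7
position: [0.468, -0.0629, 0.3278]
ee_rot: [0.029, 1.571, -0.026]
force: [0.2, -0.4, 0.1]
width: 0.131
```

```bash
python3 - <<'E'
from h import *
to([.458,-.058,.266])
save('side','s5.png')
f=save('top','t5.png')['frame']
for t in ['scrap_purge_c','scrap_support_c','scrap_gear_stub_c','scrap_bracket_half_c','red_bracket','blue_gear']:
    for c in ('top','side'): print(t,[(np.round(d['point'],3).tolist(),round(d['p'],2)) for d in pinpoint(c,t)[:3]])
cv2.imwrite('pics/t5c.png',cv2.resize(f[130:250,200:340],None,fx=4,fy=4)[:,:,::-1])
E
```

```text
t 12.7 p [ 0.468  -0.0629  0.3278] F [ 0.2 -0.4  0.1] w 0.131 q [-0.36  0.29  0.48  2.06 -0.18  0.83  0.19]
rotvec deg [ 0.3 -0.  -0.1] shift now-tool [ 61.8   4.4 -10.1] shift target-tool [ 61.8   4.5 -10.2]
scrap_purge_c []
scrap_purge_c []
scrap_support_c [([0.618, -0.197, 0.013], 0.38)]
scrap_support_c []
scrap_gear_stub_c []
scrap_gear_stub_c [([0.458, -0.1, 0.084], 0.45)]
scrap_bracket_half_c [([0.444, 0.028, 0.088], 0.61)]
scrap_bracket_half_c [([0.449, 0.033, 0.089], 0.38)]
red_bracket []
red_bracket [([0.522, -0.094, 0.079], 0.66)]
blue_gear [([0.531, 0.034, 0.08], 0.53), ([0.612, -0.198, 0.012], 0.35)]
blue_gear [([0.535, 0.032, 0.082], 0.54), ([0.52, -0.205, -0.002], 0.49)]
```

View pics/t5c.png

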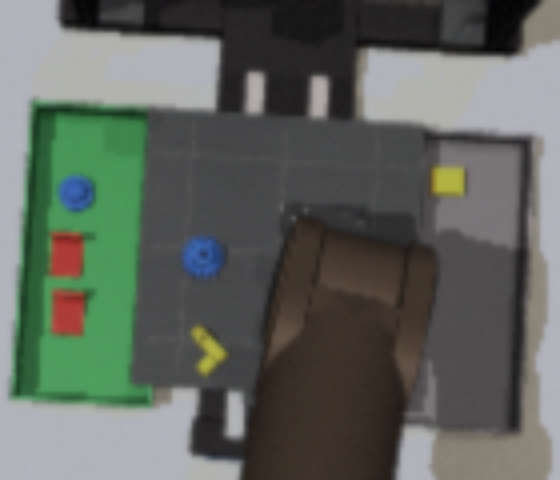

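>>> arm_command(
  motion=[
    [12, 0, 4, -12, 0, 0, 0],
    [12, 30, 0, 0, 0, 0, 0],
    [12, 20, 0, 0, 0, 0, 0],
    [12, 10, 0, 0, 0, 0, 0],
    [12, 0, 0, 0, 0, 0, 0],
  ],
)

```text
clock: 14.02
position: [0.4563, -0.0618, 0.2675]
ee_rot: [0.032, 1.572, -0.032]
force: [-0.4, -0.0, 0.5]
width: 0.129
```

```bash
python3 - <<'E'
from h import *
to([.456,-.058,.267])
E
```

```text
t 14.03 p [ 0.4563 -0.0618  0.2675] F [-0.4 -0.   0.5] w 0.129 q [-0.33  0.37  0.44  2.15 -0.25  0.67  0.24]
rotvec deg [-0.1 -0.1  0. ] shift now-tool [ 0.5  3.8 -0.4] shift target-tool [ 0.5  3.8 -0.4]
```

>>> arm_command(
  motion=[
    [12, 0, -6, 0, 0, 0, 0],
    [12, 0, -12, 0, 0, 0, 0],
    [12, 0, -12, 0, 0, 0, 0],
    [12, 0, -12, 0, 0, 0, 0],
    [12, 0, -12, 0, 0, 0, 0],
  ],
)

```text
clock: 14.65
position: [0.4544, -0.1169, 0.2678]
ee_rot: [0.032, 1.57, -0.033]
force: [1.2, 2.0, 0.8]
width: 0.134
```

>>> arm_command(
  motion=[
    [12, 0, -12, 0, 0, 0, 0],
    [12, 0, -12, 0, 0, 0, 0],
    [12, 0, -12, 0, 0, 0, 0],
    [12, 0, -12, 0, 0, 0, 0],
    [12, 0, -8, 0, 0, 0, 0],
  ],
)

```text
clock: 15.28
position: [0.4521, -0.1727, 0.2677]
ee_rot: [0.032, 1.571, -0.033]
force: [0.2, -0.1, 0.5]
width: 0.133
```

>>> arm_command(
  motion=[
    [12, 0, 0, 0, 0, 0, 0],
    [12, -25, 0, 0, 0, 0, 0],
    [12, -25, 20, 0, 0, 0, 0],
    [12, 0, 45, 0, 0, 0, 0],
    [12, 0, 45, 0, 0, 0, 0],
  ],
)

```text
clock: 15.9
position: [0.4567, -0.0603, 0.3181]
ee_rot: [0.033, 1.57, -0.032]
force: [0.7, 0.4, -0.3]
width: 0.131
```

>>> arm_command(
  motion=[
    [12, 0, 45, 0, 0, 0, 0],
    [12, 0, 45, 0, 0, 0, 0],
    [12, 0, 40, 0, 0, 0, 0],
    [12, 0, 10, 0, 0, 0, 0],
    [12, 0, 0, 0, 0, 0, 0],
  ],
)

```text
clock: 16.52
position: [0.4622, 0.0785, 0.3176]
ee_rot: [0.031, 1.571, -0.031]
force: [-0.2, -0.4, -0.4]
width: 0.129
```

```bash
python3 - <<'E'
from h import *
to([.447,.075,.267])
f=save('top','t6.png')['frame']; save('side','s6.png')
for t in ['scrap_purge_c','scrap_support_c','scrap_gear_stub_c','scrap_bracket_half_c','red_bracket','blue_gear']:
    for c in ('top','side'): print(t,[(np.round(d['point'],3).tolist(),round(d['p'],2)) for d in pinpoint(c,t)[:3]])
cv2.imwrite('pics/t6c.png',cv2.resize(f[130:250,200:340],None,fx=4,fy=4)[:,:,::-1])
E
```

```text
t 16.52 p [0.4622 0.0785 0.3176] F [-0.2 -0.4 -0.4] w 0.129 q [-0.61  0.29  0.41  2.08 -0.16  0.8  -0.14]
rotvec deg [ 0.1 -0.   0. ] shift now-tool [ 50.6  -4.1 -15.1] shift target-tool [ 50.6  -4.1 -15.1]
scrap_purge_c [([0.458, -0.18, 0.008], 0.48)]
scrap_purge_c [([0.599, -0.489, 0.004], 0.42), ([0.568, 0.544, 0.0], 0.28)]
scrap_support_c [([0.612, -0.2, 0.014], 0.64)]
scrap_support_c []
scrap_gear_stub_c [([0.455, -0.183, 0.006], 0.52)]
scrap_gear_stub_c [([0.537, -0.038, 0.081], 0.73)]
scrap_bracket_half_c []
scrap_bracket_half_c [([0.536, 0.143, 0.002], 0.2)]
red_bracket [([0.521, -0.097, 0.079], 0.44)]
red_bracket [([0.521, -0.093, 0.078], 0.47)]
blue_gear [([0.532, 0.033, 0.079], 0.47)]
blue_gear [([0.536, 0.032, 0.084], 0.59)]
```

View pics/t6c.png

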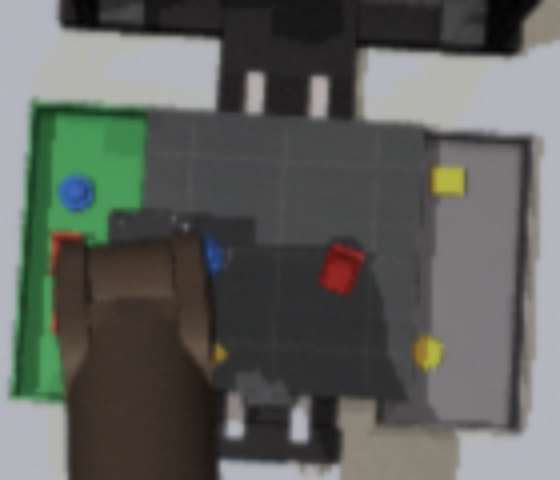

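>>> arm_command(
  motion=[
    [12, 0, 0, -15, 0, 0, 0],
    [12, 25, 0, 0, 0, 0, 0],
    [12, 17, 0, 0, 0, 0, 0],
    [12, 8, 0, 0, 0, 0, 0],
    [12, 0, -6, 0, 0, 0, 0],
  ],
)

```text
clock: 17.85
position: [0.4467, 0.0728, 0.2676]
ee_rot: [0.031, 1.571, -0.032]
force: [-0.5, -0.4, -0.5]
width: 0.128
```

>>> arm_command(
  motion=[
    [12, 0, -12, 0, 0, 0, 0],
    [12, 0, -12, 0, 0, 0, 0],
    [12, 0, -12, 0, 0, 0, 0],
    [12, 0, -12, 0, 0, 0, 0],
    [12, 0, -12, 0, 0, 0, 0],
  ],
)

```text
clock: 18.48
position: [0.4448, 0.0118, 0.2678]
ee_rot: [0.032, 1.57, -0.032]
force: [-0.1, 0.6, 0.1]
width: 0.13
```

>>> arm_command(
  motion=[
    [12, 0, -12, 0, 0, 0, 0],
    [12, 0, -12, 0, 0, 0, 0],
    [12, 0, -12, 0, 0, 0, 0],
    [12, 0, -12, 0, 0, 0, 0],
    [12, 0, -12, 0, 0, 0, 0],
  ],
)

```text
clock: 19.1
position: [0.4422, -0.048, 0.2677]
ee_rot: [0.032, 1.571, -0.032]
force: [-0.4, 1.2, 0.8]
width: 0.132
```

```bash
python3 - <<'E'
from h import *
st(); f=save('side','s7.png')['frame']
cv2.imwrite('pics/s7c.png',cv2.resize(f[130:270,190:340],None,fx=4,fy=4)[:,:,::-1])
for t in ['scrap_bracket_half_c','red_bracket','blue_gear']:
    print(t,[(np.round(d['point'],3).tolist(),round(d['p'],2)) for d in pinpoint('side',t)[:3]])
E
```

```text
t 19.1 p [ 0.4422 -0.048   0.2677] F [-0.4  1.2  0.8] w 0.132 q [-0.33  0.34  0.4   2.18 -0.22  0.65  0.18]
scrap_bracket_half_c [([0.603, 0.386, 0.001], 0.62), ([0.445, -0.064, 0.088], 0.42)]
red_bracket [([0.524, -0.092, 0.08], 0.61)]
blue_gear [([0.534, 0.035, 0.082], 0.44)]
```

View pics/s7c.png

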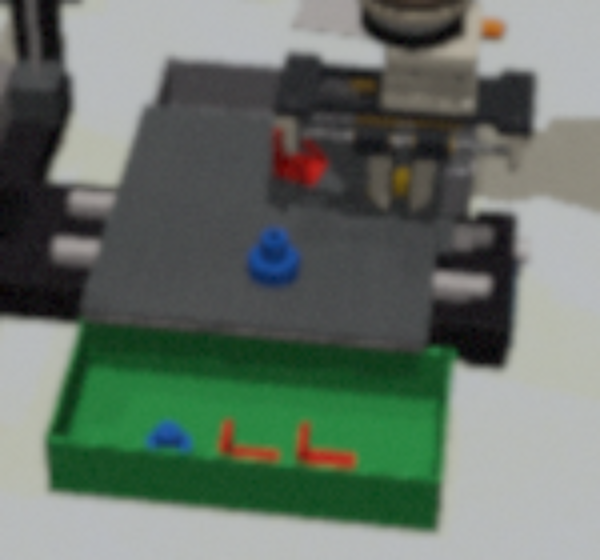

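>>> arm_command(
  motion=[
    [12, 0, -12, 0, 0, 0, 0],
    [12, 0, -12, 0, 0, 0, 0],
    [12, 0, -12, 0, 0, 0, 0],
    [12, 0, -12, 0, 0, 0, 0],
    [12, 0, -12, 0, 0, 0, 0],
  ],
)

```text
clock: 19.92
position: [0.4397, -0.1082, 0.2677]
ee_rot: [0.032, 1.57, -0.032]
force: [0.2, 0.2, 0.1]
width: 0.132
```

>>> arm_command(
  motion=[
    [12, 0, -12, 0, 0, 0, 0],
    [12, 0, -12, 0, 0, 0, 0],
    [12, 0, -12, 0, 0, 0, 0],
    [12, 0, -12, 0, 0, 0, 0],
    [12, 0, -12, 0, 0, 0, 0],
  ],
)

```text
clock: 20.55
position: [0.4373, -0.168, 0.2677]
ee_rot: [0.032, 1.571, -0.032]
force: [0.0, -0.5, -0.6]
width: 0.133
```

>>> arm_command(
  motion=[
    [12, 0, -6, 0, 0, 0, 0],
    [12, 0, 0, 0, 0, 0, 0],
    [12, 0, 0, 0, 0, 0, 0],
  ],
)

```text
clock: 20.92
position: [0.4371, -0.1728, 0.2676]
ee_rot: [0.032, 1.571, -0.031]
force: [-0.4, 0.7, 0.0]
width: 0.126
```

```bash
python3 - <<'E'
from h import *
st(); save('wrist','w8.png')
E
```

```text
t 20.93 p [ 0.4371 -0.1728  0.2676] F [-0.4  0.7  0. ] w 0.126 q [-0.06  0.38  0.41  2.12 -0.24  0.68  0.47]
```

View pics/w8.png

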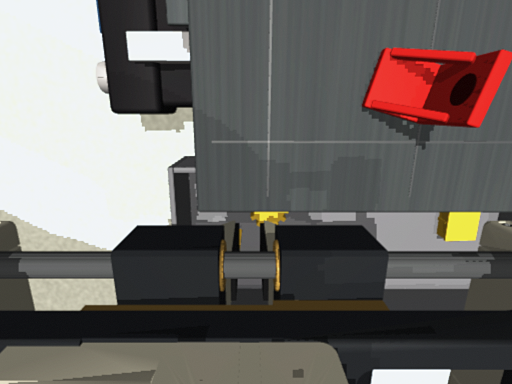

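>>> arm_command(
  motion=[
    [12, -50, 0, 0, 0, 0, 0],
    [12, -50, 0, 0, 0, 0, 0],
    [12, -50, -30, 20, 0, 0, 0],
    [12, 0, -40, 30, 0, 0, 0],
    [12, 0, -40, 30, 0, 0, 0],
  ],
)

```text
clock: 21.6
position: [0.5137, -0.2867, 0.4187]
ee_rot: [0.031, 1.568, -0.03]
force: [0.6, -0.3, 0.3]
width: 0.133
```

>>> arm_command(
  motion=[
    [12, 0, -40, 0, 0, 0, 0],
    [12, 0, 0, 0, 0, 0, 0],
  ],
)

```text
clock: 21.85
position: [0.51, -0.3292, 0.4174]
ee_rot: [0.034, 1.572, -0.037]
force: [-0.3, -0.7, -0.2]
width: 0.127
```

```bash
python3 - <<'E'
from h import *
st(); a=save('wrist','w9.png')['frame']; f=save('top','t9.png')['frame'];save('side','s9.png')
for t in ['scrap_purge_c','scrap_support_c','scrap_gear_stub_c','scrap_bracket_half_c','red_bracket','blue_gear']:
    for c in ('wrist','top','side'): print(t,c,[(np.round(d['point'],3).tolist(),round(d['p'],2)) for d in pinpoint(c,t)[:3]])
b=cv2.resize(f[130:250,200:340],(448,384)); a=cv2.resize(a,(448,336))
c=np.zeros((600,800,3),np.uint8); c[:300,:400]=cv2.resize(a,(400,300)); c[:343,400:]=cv2.resize(b,(400,343))
cv2.imwrite('pics/c9.png',np.ascontiguousarray(c[:343,:,::-1]))
E
```

```text
t 21.85 p [ 0.51   -0.3292  0.4174] F [-0.3 -0.7 -0.2] w 0.127 q [ 0.12  0.42  0.53  1.63 -0.23  1.15  0.66]
scrap_purge_c wrist [([0.579, -0.164, 0.019], 0.65), ([0.615, -0.201, 0.007], 0.57)]
scrap_purge_c top []
scrap_purge_c side []
scrap_support_c wrist [([0.612, -0.201, 0.009], 0.94)]
scrap_support_c top [([0.616, -0.2, 0.012], 0.61), ([0.565, 0.539, -0.0], 0.32)]
scrap_support_c side []
scrap_gear_stub_c wrist [([0.452, -0.179, 0.013], 0.82)]
scrap_gear_stub_c top [([0.454, -0.184, 0.007], 0.36)]
scrap_gear_stub_c side []
scrap_bracket_half_c wrist [([0.423, -0.219, 0.012], 0.73)]
scrap_bracket_half_c top [([0.421, -0.22, 0.011], 0.39)]
scrap_bracket_half_c side []
red_bracket wrist []
red_bracket top [([0.521, -0.096, 0.079], 0.58)]
red_bracket side [([0.521, -0.093, 0.079], 0.65)]
blue_gear wrist []
blue_gear top [([0.533, 0.032, 0.078], 0.5)]
blue_gear side [([0.538, -0.036, -0.003], 0.59), ([0.532, 0.036, 0.082], 0.43)]
```

View pics/c9.png

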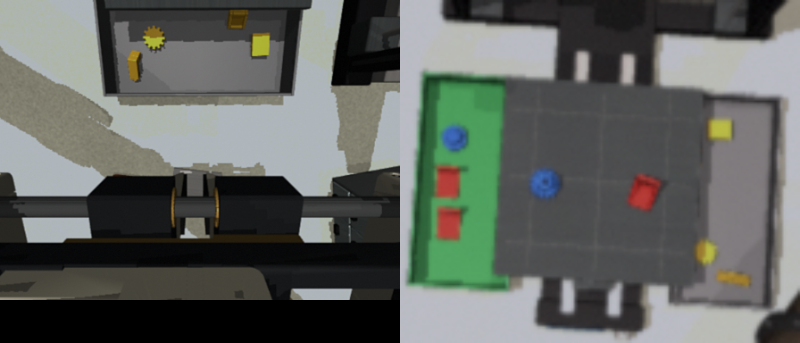

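```bash
python3 -c "
from cell import arm; print(arm.sign_off())"
```

```text
the job is handed in; nothing more can be done
None
```

I swept all four yellow scraps off the plate's -y edge into the grey tray, one at a time, using nearly closed fingers about 5 mm above the plate. I handed the job in at about 22 s of the 59 s allowed. The sign-off reported no verdict.

- **Scraps:** the last wrist picture shows all four lying on the tray floor:

| Scrap | x (m) | y (m) |
|---|---|---|
| Support block | 0.61 | -0.20 |
| Purge stump | 0.58 | -0.16 |
| Gear stub | 0.45 | -0.18 |
| Bracket half | 0.42 | -0.22 |

- **Finished parts:** the red bracket and blue gear still stand upright, within about 4 mm of their first readings, which is the accuracy of the measurement.
- **Forces:** readings at the end of each move never passed about 3 N.
- **Tools and supplies:** the arm's path stayed clear of them, but I did not re-measure their positions at the end.
- **Checks that disagreed:** the top and side cameras never found the purge stump after it fell, because it lies under the plate's overhang. Only the wrist camera saw it. Some low-confidence network reports pointed at other objects, and I discarded them after comparing them with the pictures.

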